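# Feed the tall carton into its station bay

## Robot

A 6-joint arm with a two-finger parallel gripper is mounted at the origin on a cart in front of the work surface, level with it; the furniture and walls round the work are solid. World frame = base frame: x ahead of the robot, y to its left, z up, the work surface at z = 0. Lengths are in m, angles in rad, forces in N, time in s.
With the tool pointing down it reaches from about 0.325 to 1 m from the base axis. Payload 5.1 kg.
Tool frame: the origin (TCP) lies between the finger pads; the fingertips stand 19 mm ahead of it and the grasp point (between the pads) is the TCP; z points along the fingers, y is the line along which they close (so a half turn about z gives the same grasp; the last joint's range is limited). The gripper opens to 85 mm and grips with 20 to 120 N. Pads are 22 mm wide; open, the fingers measure 114 mm over their backs; the gripper's body (76 mm by 85 mm) begins 54 mm behind the grasp point. The pads swing forward as they close: fully open they stand 13 mm farther back than shut.
Start: joints at [-1.259, 0.124, 1.65, -0, 1.367, -0.083], TCP at [0.25, -0.6, 0.25] pointing down, gripper open.
Joint ranges: [-2.61, 2.61], [-1.02, 2.33], [0.03, 2.71], [-1.35, 4.49], [0.32, 2.68], [-2.91, 2.91]. Speed limits (rad/s): [2.57, 2.57, 3.14, 3.14, 3.14, 3.14].

## Interface

Orientations are given as a unit quaternion [x, y, z, w].
In Python, from rig import readout, cams, order gives the robot as it stands.
- The arm moves only by the tool move_arm, never from a script. Its arguments are lists of equal length, an entry for each row: "grip": the finger opening in cm, from 0 to 8.54; "travel": the shift along the tool's x, y, z in cm, a list of three; "turn": the turn about the tool's z in rad. In form: {"grip": [grip, ...], "travel": [[x, y, z], ...], "turn": [turn, ...]}. A call has 1 to 12 rows; each row is the pose to reach, as a shift and turn from the pose commanded when the call began, along the tool's axes at that moment; what a row does not reach only later rows make up. A row lasts 1/12 s, in which the tool goes at most 41.7 mm and 7.16 degrees, less where a joint would pass 70% of its speed; a pose out of reach is approached as far as the arm can. A call with a gripper value outside its range is refused whole. The fingers move at their own pace and stop on an object; "squeeze" is the grip in N (left out, the last holds). Time passes only in rows, so rows that repeat a pose let the fingers close. It gives the time, the measured TCP pose, the force, the opening and the grip force at its end, in the units of the state.
- readout.read_state(): the state, without advancing time (a new reading comes with each control period).
- cams.read_camera(name): name is "side" or "top" or "wrist"; returns a dict with "color" (420x560x3 uint8, blue, green, red), "fx", "fy", "cx", "cy" (pixels), "dist" ([k1, k2, p1, p2, k3] as OpenCV has them; the pictures are not rectified), "view" (4x4, takes a point from world to camera coordinates). Camera axes: x right, y up, looking along -z (the intrinsics and any distortion apply to the point x, -y, -z); pixel columns grow to the right and rows downward; lengths in m; the calibration is good to about 2 mm. A picture is of the moment at which its call begins. There is no depth.
- order.hand_in(): hands the job in; it is judged then, once.
Trained networks look in a picture, given as the dict that the camera call returned (one of the last four; its "shot" number tells which), for a name from the list of things; names that differ only in an ending like _2 or _b are one class to them, and where a whole thing is asked for, a point or a joint stands for the part that bears it (a point fixed in the world has none). Each returns a list of dicts, best first, with "confidence" (0 to 1); they miss things now and then, are a little off and sometimes report something else, mostly with a low value. They report only what shows in the picture. A call takes as long as a camera call.
- cams.search_frame(picture, label): "at" ([x, y, z] in m, in world coordinates, good to about 4 mm: the middle of the surface that is visible of it).
- cams.outline_of(picture, label): "region" (420x560 bool, what is visible of it).
The state is a dict: "clock": time; "joint_positions": joint angles; "qd": joint speeds; "effort": joint torques, N m; "tool_pos": TCP position; "orientation": TCP orientation; "ft_force": force on the tool from outside, world axes, zero at the start; "wrist_torque": the same for the moment, N m; "finger_gap": finger opening in m; "gripper_force": force on a finger pad.
Only numpy, scipy, OpenCV 4.12 (cv2) and the standard library are available. Lean on these libraries where they do the work, as an engineer would, in place of code of your own. Each camera call takes 0.05 s, during which the arm holds its last target. There are 200 camera calls.

## Task

Two cartons of spare parts stand on the two-lane roller feeder. Push the taller carton along its own lane, on the rollers and without lifting it, all the way into the station bay at the end of that lane until it is up against the stop. Leave the lower carton where it stands.

Things in the scene. Friction and masses are not known exactly. Their poses are not given: they have to be found in the camera images.
- feeder: Fixed aluminium two-lane roller feeder, 370 x 198 mm, rails to z = 48. Origin on the bench under the lanes' middle; +x is the travel to the station (roughly the robot's left), y across, z up. Lanes run along x, centred at y = +55 and -55, 76 wide inside (5 clear each side of a carton; rails keep it straight). The bar between them is 34 wide. Either carton may be in either lane.
- rollers (a point): Centre of the roller tops, 34 mm above the bench over the feeder's origin, same axes. Each lane has 11 steel rollers across it, 22 mm thick, 31 mm apart, from feeder x = -155 to +155. They turn easily; the lane is level and a carton stays where it is let go.
- stop_a (a point): End stop of the bay of the lane at feeder y = +55: middle between two small rubber bumpers, on their rigid front plane at feeder x = 174, 52 mm above the bench; feeder's axes. The bay is the lane's last 100 mm, feeder x = 75 to 174, between grey plates up to z = 64, 76 wide inside, mouth slightly flared.
- stop_b (a point): End stop of the bay of the lane at feeder y = -55, same in all else as stop_a. Behind both stops a grey housing, feeder x = 179 to 254, rises to z = 74, with a roll of amber tape lying on it up to z = 86.
- tall_carton: The taller of two taped cardboard cartons: 80 long (x, along the lane) x 66 wide (y) x 60 tall, 0.17 to 0.35 kg. Origin at the centre of its underside, on the rollers; top 94 mm above the bench; its x points to the station within 2 degrees. Against the stop its origin is at feeder x = 134 mm. The lane behind it (feeder's -x) is empty.
- low_carton: The lower carton, of the same cardboard and tape: 110 long (x) x 66 wide (y) x 32 tall, about 0.2 kg, in the other lane. Origin at the centre of its underside, on the roller tops; its top is 66 mm above the bench. To be left alone.

How it is judged:
At the end, for the whole second after the job is handed in: The tall carton stands upright and at rest on the rollers in the bay of its lane, its front within 15 mm of the stop, straight within 10 degrees; the low carton is within 20 mm of where it started (x of tall_carton in the frame of feeder between 0.119 and 0.144 m and (y of tall_carton in the frame of feeder between 0.043 and 0.067 m or y of tall_carton in the frame of feeder between -0.067 and -0.043 m) and z of tall_carton in the frame of feeder below 0.04 m and angle between tall_carton's own z axis and vertical below 0.1 rad and angle between the x axis of tall_carton and the x axis of feeder, either way round below 0.18 rad and linear speed of tall_carton below 0.02 m/s and distance of low_carton from where it was at the start of the episode below 0.02 m); the robot touches nothing.
It fails at once if the tall carton is lifted more than 12 mm off the rollers (z of tall_carton in the frame of feeder above 0.046 m).
It fails at once if the tall carton is tipped over by more than 20 degrees (angle between tall_carton's own z axis and vertical above 0.35 rad).
It fails at once if the low carton is moved more than 20 mm (distance of low_carton from where it was at the start of the episode above 0.02 m).
It also fails if it takes over 35 s, if anything falls off the work surface, if the arm or the gripper's body presses on something with over 40 N, if the wrist force passes 120 N, or if a joint passes its speed limit or range.

## Working session

There is one attempt and no reset: what is moved stays moved. The work goes in short steps, Python scripts to look and compute and a tool call to move; the robot and the scene stay as the last step left them, time stands still between calls to the robot, and variables do not carry over. Pictures are saved under pics/ and viewed, at most 10 in all, crops included, and the job is handed in when it is done.

Besides the shell and the picture viewer there is one more tool, called after "Request:" by a JSON object that holds its "fn" and its "kwargs". move_arm: Moves the arm, as the interface text tells. Its arguments: {"type":"object","properties":{"grip":{"type":"array","items":{"type":"number"}},"travel":{"type":"array","items":{"type":"array","items":{"type":"number"}}},"turn":{"type":"array","items":{"type":"number"}},"squeeze":{"type":"number"}},"required":["grip","travel","turn"]}

```bash
mkdir -p pics
cat > h.py <<'E'
import numpy as np, cv2
from rig import readout, cams, order
def px(c,P):
    P=np.atleast_2d(P).astype(float); V=np.array(c["view"]); q=P@V[:3,:3].T+V[:3,3]; q=q*[1,-1,-1]
    K=np.array([[c["fx"],0,c["cx"]],[0,c["fy"],c["cy"]],[0,0,1.]])
    return cv2.projectPoints(q,np.zeros(3),np.zeros(3),K,np.array(c["dist"],float))[0][:,0]
def ray(c,uv):
    V=np.array(c["view"]);K=np.array([[c["fx"],0,c["cx"]],[0,c["fy"],c["cy"]],[0,0,1.]])
    n=cv2.undistortPoints(np.array(uv,float).reshape(-1,1,2),K,np.array(c["dist"],float))[:,0]
    d=np.c_[n[:,0],-n[:,1],-np.ones(len(n))]@V[:3,:3]; return -V[:3,:3].T@V[:3,3], d
def atz(c,uv,z):
    o,d=ray(c,uv); return o+d*((z-o[2])/d[:,2])[:,None]
E
python3 - <<'E'
from h import *
s=readout.read_state(); print(s)
for n in ("top","side"):
    c=cams.read_camera(n); cv2.imwrite(f"pics/{n}0.png",c["color"])
    for l in ("feeder","tall_carton","low_carton"):
        r=cams.search_frame(c,l); o=cams.outline_of(c,l)
        print(n,l,[(np.round(x["at"],3),round(x["confidence"],2)) for x in r[:3]])
        for x in o[:2]:
            m=x["region"].astype(np.uint8); k=max(cv2.findContours(m,0,2)[0],key=cv2.contourArea)
            print("  ",round(x["confidence"],2),m.sum(),cv2.approxPolyDP(k,4,True)[:,0].tolist()[:12])
E
```

```text
{'clock': 0.0, 'joint_positions': array([-1.25861989e+00,  1.24495048e-01,  1.65169092e+00,  4.03877229e-05,
        1.36755220e+00, -8.25908696e-02]), 'qd': array([-0.00085278,  0.00071368,  0.00024908, -0.00090674, -0.00084228,
       -0.00118887]), 'effort': array([ 3.50072642e-04, -4.23608100e+01, -3.65452695e+01, -1.74454226e-05,
        6.85823688e-03,  6.40258790e-06]), 'tool_pos': array([ 0.24979152, -0.59944625,  0.24904952]), 'orientation': array([ 9.80583250e-01,  1.96100330e-01, -1.03230453e-04, -1.06795858e-03]), 'ft_force': array([-0.88459841, -0.16041074,  0.37422463]), 'wrist_torque': array([-0.0055488 , -0.02950954, -0.00470274]), 'gripper_force': 0.0, 'finger_gap': 0.08527278608214542}
top feeder [(array([0.496, 0.308, 0.048]), 0.87)]
   0.77 17919 [[388, 125], [172, 187], [198, 287], [420, 220], [407, 217], [396, 185], [407, 178], [403, 165], [387, 162], [378, 134]]
   0.24 2203 [[354, 138], [300, 157], [311, 187], [366, 171]]
top tall_carton [(array([0.482, 0.142, 0.094]), 0.93)]
   0.94 1804 [[379, 189], [337, 203], [345, 237], [390, 223]]
top low_carton [(array([0.579, 0.186, 0.068]), 0.64)]
   0.68 2088 [[355, 139], [302, 156], [312, 188], [365, 169]]
side feeder [(array([0.472, 0.416, 0.052]), 0.73)]
   0.92 14864 [[238, 145], [230, 265], [235, 301], [360, 295], [364, 260], [334, 170], [329, 180], [300, 181], [289, 143], [278, 142], [273, 159], [276, 189]]
side tall_carton [(array([0.478, 0.17 , 0.077]), 0.83)]
   0.96 1604 [[296, 138], [297, 180], [329, 180], [326, 138]]
side low_carton [(array([0.574, 0.214, 0.068]), 0.92)]
   0.65 1386 [[271, 151], [242, 153], [244, 193], [276, 190]]
```

View pics/top0.png

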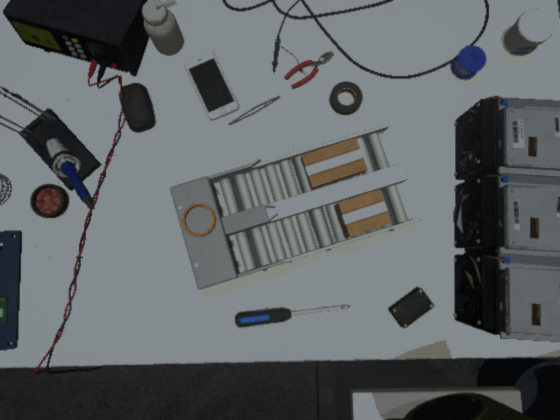

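View pics/side0.png

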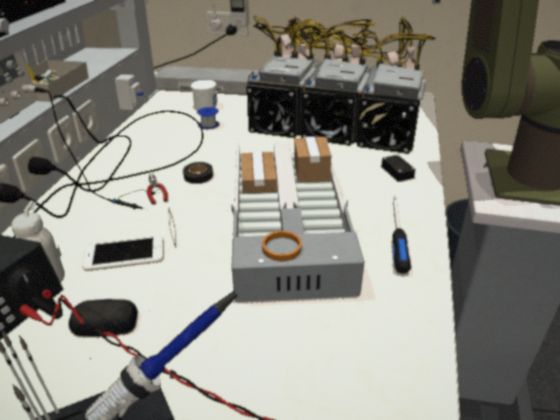

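The top view shows the tall carton (about 363,213) in the near lane with the low carton (about 333,163) in the far lane. The housing with the tape is at the left (205,235). The side view agrees: the tall carton is at (312,160) in the lane nearest the robot.

Run:
```python
from h import *
from scipy.optimize import least_squares
t=cams.read_camera("top"); s=cams.read_camera("side")
mt=np.array([[379,189],[337,203],[345,237],[390,223.]])
A=atz(t,mt,.094); print("tall top corners z.094",A.round(3).tolist(), np.linalg.norm(A-np.roll(A,-1,0),axis=1).round(3))
print("low", atz(t,[[355,139],[302,156],[312,188],[365,169]],.066).round(3).tolist())
H=atz(t,[[172,187],[198,287]],.074); E=atz(t,[[388,125],[420,220]],.048); print("housing",H.round(3).tolist(),"end",E.round(3).tolist())
ax=H.mean(0)-E.mean(0); print("axis yaw",np.arctan2(ax[1],ax[0]), "len",np.linalg.norm(ax[:2]), "housing-edge yaw", np.arctan2(*(H[1]-H[0])[[1,0]])+np.pi/2, np.linalg.norm(H[1]-H[0]))
# two-view triangulation of network outlines: top face corners seen in side view
def tri(a,b):
    o1,d1=ray(t,a);o2,d2=ray(s,b);d1=d1[0];d2=d2[0]
    k=np.linalg.lstsq(np.c_[d1,-d2],o2-o1,rcond=None)[0];p=o1+d1*k[0];q=o2+d2*k[1];return ((p+q)/2).round(3),np.linalg.norm(p-q).round(4)
print("cams",ray(t,[[0,0]])[0].round(2),ray(s,[[0,0]])[0].round(2))
for p in ([337,203],[345,237],[379,189],[390,223]):
    # side-view pixels of that point at three heights
    print(p,[px(s,atz(t,[p],z))[0].round(0).tolist() for z in (.08,.094,.11)])
def crop(c,b,n,k): cv2.imwrite(n,cv2.resize(c["color"][b[1]:b[3],b[0]:b[2]],None,fx=k,fy=k,interpolation=2))
crop(s,(220,120,380,240),"pics/sc.png",5)
crop(t,(160,110,440,300),"pics/tc.png",2.85)
```

```text
tall top corners z.094 [[0.524, 0.107, 0.094], [0.5, 0.184, 0.094], [0.439, 0.172, 0.094], [0.462, 0.09, 0.094]] [0.081 0.063 0.085 0.064]
low [[0.626, 0.141, 0.066], [0.595, 0.243, 0.066], [0.533, 0.226, 0.066], [0.567, 0.125, 0.066]]
housing [[0.539, 0.488, 0.074], [0.355, 0.439, 0.074]] end [[0.658, 0.072, 0.048], [0.47, 0.022, 0.048]]
axis yaw 1.844072802986764 len 0.4322333622980174 housing-edge yaw -1.309789794843451 0.1907672913484447
cams [0.4  0.29 0.91] [0.35 1.01 0.56]
[337, 203] [[298.0, 162.0], [299.0, 156.0], [300.0, 149.0]]
[345, 237] [[331.0, 162.0], [332.0, 156.0], [332.0, 150.0]]
[379, 189] [[294.0, 143.0], [295.0, 137.0], [295.0, 131.0]]
[390, 223] [[325.0, 142.0], [326.0, 137.0], [326.0, 131.0]]
```

View pics/sc.png

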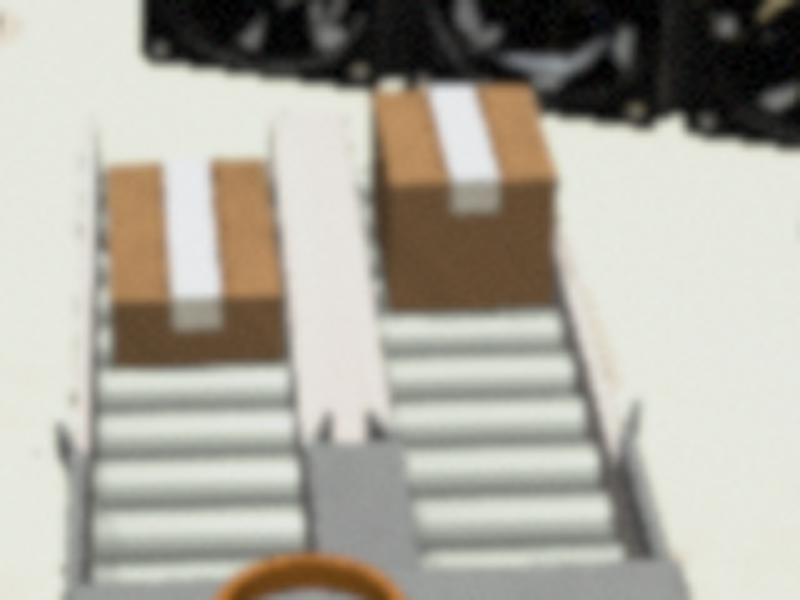

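View pics/tc.png

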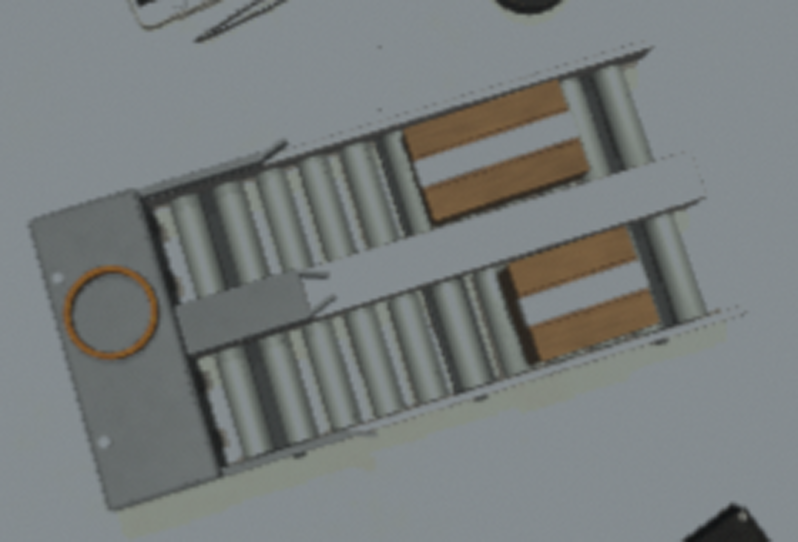

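Crop check: in the side crop the tall carton's front top edge is at (380,185)–(555,180), full-frame (296,157)–(331,156). That matches z = 0.094 to about 2 px. Next I'll fit the feeder and carton poses and check the rack's height.

```bash
cat > fit.py <<'E'
from h import *
from scipy.optimize import least_squares
t=cams.read_camera("top"); s=cams.read_camera("side")
P=np.array([[.254,.099,.074],[.254,-.099,.074],[.179,-.099,.074],[.179,.099,.074],[-.185,-.099,.048],[-.185,.099,.048]])
# top view: image down = feeder +y
C=lambda a:np.array(a)/2.85+[160,110]
uv=C([[112,510],[30,220],[135,190],[220,475],[652,47],[745,313]])
def T(p,X): c,n=np.cos(p[2]),np.sin(p[2]); return np.c_[X[:,0]*c-X[:,1]*n+p[0],X[:,0]*n+X[:,1]*c+p[1],X[:,2]]
r=least_squares(lambda p:(px(t,T(p,P))-uv).ravel(),[.5,.25,1.83],loss="soft_l1"); f=r.x
print("feeder",f.round(4)); print((px(t,T(f,P))-uv).round(1).tolist())
def inv(w): c,n=np.cos(f[2]),np.sin(f[2]); d=np.atleast_2d(w)[:,:2]-f[:2]; return np.c_[d[:,0]*c+d[:,1]*n,-d[:,0]*n+d[:,1]*c]
if __name__=="__main__":
    print("top rear corners",inv(atz(t,C([[632,228],[660,322]]),.094)).round(3).tolist())
    print("side front top edge",inv(atz(s,[[296,157],[331,156]],.094)).round(3).tolist())
    print("low top far/near corners",inv(atz(t,C([[567,80],[587,172],[405,130],[437,220]]),.066)).round(3).tolist())
    for xf in (-.14,-.13,.08): print(xf,T(f,np.array([[xf,.055,.071]])).round(4))
    # rack: front top vs height: side px of its top/base; top px
    for z in (0,.1,.15,.2): print("rack front z",z,atz(t,[[456,125],[456,330]],z).round(3).tolist(), atz(s,[[300,60],[300,80]],z).round(3).tolist())
    for z in (.09,.08): print(px(s,T(f,np.array([[.174,.055,.052],[-.185,.099,.048]]))).round(0).tolist()); break
E
python3 fit.py
```

```text
feeder [0.5141 0.2218 1.8475]
[[-1.5, 1.2], [-1.3, -0.4], [0.6, -1.5], [0.4, 1.1], [-0.0, -2.6], [1.3, 0.5]]
top rear corners [[-0.118, 0.025], [-0.115, 0.087]]
side front top edge [[-0.03, 0.018], [-0.029, 0.086]]
low top far/near corners [[-0.116, -0.085], [-0.109, -0.022], [-0.002, -0.085], [-0.004, -0.02]]
-0.14 [[0.4994 0.0721 0.071 ]]
-0.13 [[0.4967 0.0817 0.071 ]]
0.08 [[0.4393 0.2837 0.071 ]]
rack front z 0 [[0.669, -0.079, 0.0], [0.259, -0.049, 0.0]] [[0.661, -0.676, 0.0], [0.623, -0.477, 0.0]]
rack front z 0.1 [[0.639, -0.039, 0.1], [0.275, -0.011, 0.1]] [[0.604, -0.373, 0.1], [0.573, -0.21, 0.1]]
rack front z 0.15 [[0.624, -0.019, 0.15], [0.282, 0.007, 0.15]] [[0.576, -0.222, 0.15], [0.549, -0.077, 0.15]]
rack front z 0.2 [[0.609, 0.002, 0.2], [0.29, 0.026, 0.2]] [[0.548, -0.071, 0.2], [0.524, 0.057, 0.2]]
[[329.0, 239.0], [326.0, 140.0]]
```

Request:
{"fn": "move_arm", "kwargs": {"grip": [2,2,2,2,2,2,2,2,2,2,2,2], "travel": [[0,0,-4],[0,0,-8],[0,0,-12],[0,0,-16],[2.7,-2.9,-16],[5.4,-5.8,-16],[8.1,-8.7,-16],[10.8,-11.6,-16],[13.5,-14.5,-16],[16.2,-17.4,-16],[18.9,-20.3,-16],[21.6,-23.2,-16]], "turn": [0,0,0,0,0,0,0,0,0,0,0,0]}}

```text
clock: 1.9
tool_pos: [0.3603, -0.3009, 0.4105]
orientation: [0.981, 0.196, 0.0, 0.0]
ft_force: [0.1, 0.1, 0.2]
finger_gap: 0.02
gripper_force: 0.0
```

Request:
{"fn": "move_arm", "kwargs": {"grip": [2,2,2,2,2,2,2,2,2,2,2,2], "travel": [[2.3,-2.4,0],[4.6,-4.9,0],[6.8,-7.3,0],[9.1,-9.7,0],[11.4,-12.1,0],[13.7,-14.5,0],[15.9,-16.9,0],[18.2,-19.3,0],[20.5,-21.7,0],[22.7,-24.1,0],[25,-26.5,0],[27.3,-29,0]], "turn": [-0.12,-0.24,-0.36,-0.48,-0.6,-0.73,-0.85,-0.97,-1.09,-1.21,-1.33,-1.45]}}

```text
clock: 2.9
tool_pos: [0.5008, 0.0716, 0.4106]
orientation: [0.601, 0.799, 0.0, 0.0]
ft_force: [1.7, -0.2, -0.1]
finger_gap: 0.0196
gripper_force: 0.0
```

```bash
cat > st.py <<'E'
from fit import *
st=readout.read_state(); from scipy.spatial.transform import Rotation as R
M=R.from_quat(st["orientation"]).as_matrix(); p=st["tool_pos"]
print("t",st["clock"],"tcp",p.round(4),"feeder xy",inv(p).round(4),"toolx yaw",np.arctan2(M[1,0],M[0,0]),"F",st["ft_force"].round(2),"j",st["joint_positions"].round(2))
g=T(f,np.array([[-.141,.055,.071]]))[0]; print("to start, tool cm",(M.T@(g-p)*100).round(2))
E
python3 st.py
```

```text
feeder [0.5141 0.2218 1.8475]
[[-1.5, 1.2], [-1.3, -0.4], [0.6, -1.5], [0.4, 1.1], [-0.0, -2.6], [1.3, 0.5]]
t 3.0 tcp [0.5011 0.0735 0.4098] feeder xy [[-0.1391  0.053 ]] toolx yaw 1.85217619026146 F [-0.09  0.01 -0.  ] j [ 0.04 -0.25  1.74  0.    1.65 -0.24]
to start, tool cm [-0.24 -0.19 33.88]
```

Request:
{"fn": "move_arm", "kwargs": {"grip": [2,2,2,2,2,2,2,2,2,2], "travel": [[-0.5,-0.2,3.5],[-0.5,-0.2,7],[-0.5,-0.2,10.5],[-0.5,-0.2,14],[-0.5,-0.2,17.5],[-0.5,-0.2,20.5],[-0.5,-0.2,23],[-0.5,-0.2,25],[-0.5,-0.2,26],[-0.5,-0.2,26]], "turn": [0,0,0,0,0,0,0,0,0,0]}}

```text
clock: 3.83
tool_pos: [0.4982, 0.064, 0.1476]
orientation: [0.604, 0.797, -0.002, -0.002]
ft_force: [-0.6, 0.4, -0.1]
finger_gap: 0.02
gripper_force: 0.0
```

```bash
python3 st.py | tail -2
python3 - <<'E'
from h import *
a=cams.read_camera("wrist")["color"]; b=cams.read_camera("side")["color"][60:260,200:420]
cv2.imwrite("pics/w1.png",np.hstack([cv2.resize(a,(400,300)),cv2.resize(b,(400,300))]))
E
```

```text
t 3.9333 tcp [0.5005 0.0643 0.1513] feeder xy [[-0.1478  0.0561]] toolx yaw 1.8441740372271949 F [ 0.1  -0.24 -0.44] j [ 0.02 -0.12  2.06 -0.    1.19 -0.25]
to start, tool cm [0.68 0.1  8.02]
```

View pics/w1.png

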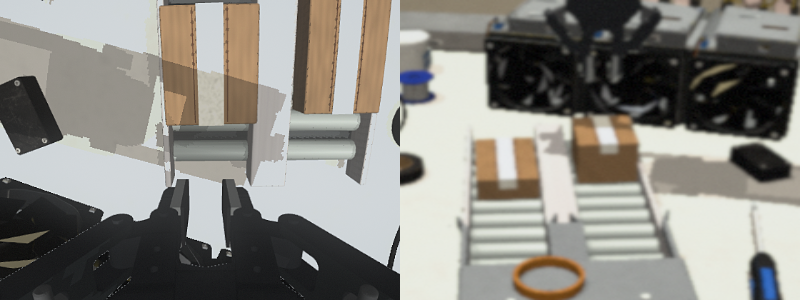

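The fingers are centred on the lane behind the tall carton: fingers at about x = 208 and carton at about 210 in the wrist view, with a clear gap. I'll lower now.

Request:
{"fn": "move_arm", "kwargs": {"grip": [2,2,2,2,2,2,2], "travel": [[0,0.1,2],[0,0.1,4],[0,0.1,5.5],[0,0.1,7],[0,0.1,7.7],[0,0.1,7.9],[0,0.1,7.9]], "turn": [0,0,0,0,0,0,0]}}

```text
clock: 4.62
tool_pos: [0.5015, 0.0648, 0.072]
orientation: [0.604, 0.797, 0.0, 0.0]
ft_force: [-0.3, -0.4, -0.2]
finger_gap: 0.02
gripper_force: 0.0
```

```bash
python3 st.py | tail -2
```

```text
t 4.7167 tcp [0.5021 0.0649 0.0728] feeder xy [[-0.1476  0.0544]] toolx yaw 1.8448053709073389 F [0.34 0.45 0.12] j [ 0.02 -0.01  2.11 -0.    1.04 -0.25]
to start, tool cm [ 0.66 -0.06  0.18]
```

Request:
{"fn": "move_arm", "kwargs": {"grip": [2,2,2,2,2,2,2,2,2,2,2,2], "travel": [[0.5,0,0],[1,0,0],[1.5,0,0],[2,0,0],[2.6,0,0],[3.3,0,0],[4.1,0,0],[5,0,0],[6,0,0],[7,0,0],[8,0,0],[9,0,0]], "turn": [0,0,0,0,0,0,0,0,0,0,0,0]}}

```text
clock: 5.72
tool_pos: [0.4762, 0.1526, 0.0713]
orientation: [0.604, 0.797, -0.0, -0.0]
ft_force: [-0.3, -0.2, 1.5]
finger_gap: 0.0203
gripper_force: 0.0
```

```bash
python3 st.py | tail -2;python3 - <<'E'
from h import *
b=cams.read_camera("top")["color"][110:300,160:440]; a=cams.read_camera("side")["color"][60:270,200:420]
cv2.imwrite("pics/p1.png",np.hstack([cv2.resize(b,(400,300)),cv2.resize(a,(400,300))]))
E
```

```text
t 5.8167 tcp [0.4761 0.1529 0.0712] feeder xy [[-0.0558  0.0554]] toolx yaw 1.8467051610706693 F [-0.55 -0.46 -0.53] j [ 0.2  -0.02  2.12  0.    1.04 -0.07]
to start, tool cm [-8.52  0.04  0.02]
```

View pics/p1.png

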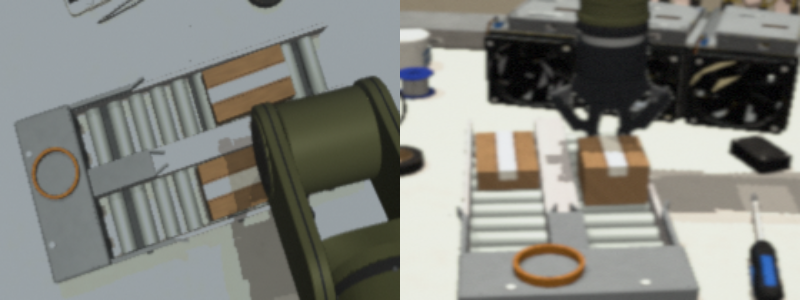

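The side view shows the tall carton upright and straight in its lane at (613,170), pushed by the fingers. The low carton at (505,160) hasn't moved. I'll continue.

Request:
{"fn": "move_arm", "kwargs": {"grip": [2,2,2,2,2,2,2,2,2,2,2,2], "travel": [[0.6,0,0],[1.4,0,0],[2.3,0,0],[3.3,0,0],[4.3,0,0],[5.3,0,0],[6.3,0,0],[7.3,0,0],[8.3,0,0],[9.2,0,0],[10,0,0],[10.6,0,0]], "turn": [0,0,0,0,0,0,0,0,0,0,0,0]}}

```text
clock: 6.92
tool_pos: [0.4477, 0.2545, 0.0713]
orientation: [0.604, 0.797, 0.0, -0.0]
ft_force: [0.0, 0.1, 0.1]
finger_gap: 0.0198
gripper_force: 0.0
```

```bash
python3 st.py | tail -2
```

```text
t 7.0167 tcp [0.4477 0.2544 0.0714] feeder xy [[0.0495 0.0549]] toolx yaw 1.8459192617953584 F [ 0.13 -0.27 -0.62] j [0.41 0.01 2.09 0.   1.04 0.14]
to start, tool cm [-19.05   0.02   0.03]
```

Request:
{"fn": "move_arm", "kwargs": {"grip": [2,2,2,2,2,2,2,2,2,2], "travel": [[0.3,0,0],[0.6,0,0],[0.9,0,0],[1.2,0,0],[1.5,0,0],[1.8,0,0],[2.1,0,0],[2.4,0,0],[2.6,0,0],[2.8,0,0]], "turn": [0,0,0,0,0,0,0,0,0,0]}}

```text
clock: 7.85
tool_pos: [0.4403, 0.2807, 0.0713]
orientation: [0.604, 0.797, 0.0, 0.0]
ft_force: [-0.3, -0.5, -0.0]
finger_gap: 0.0199
gripper_force: 0.0
```

Request:
{"fn": "move_arm", "kwargs": {"grip": [2,2,2,2], "travel": [[0.1,0,0],[0.2,0,0],[0.3,0,0],[0.4,0,0]], "turn": [0,0,0,0]}}

```text
clock: 8.18
tool_pos: [0.4393, 0.2844, 0.0713]
orientation: [0.604, 0.797, 0.0, 0.0]
ft_force: [-0.3, -0.7, -0.4]
finger_gap: 0.0204
gripper_force: 0.0
```

```bash
python3 st.py | tail -2;python3 - <<'E'
from h import *
b=cams.read_camera("top")["color"][110:300,160:440]; a=cams.read_camera("side")["color"][60:270,200:420]
cv2.imwrite("pics/p2.png",np.hstack([cv2.resize(b,(400,300)),cv2.resize(a,(400,300))]))
E
```

```text
t 8.2833 tcp [0.4393 0.2844 0.0714] feeder xy [[0.0807 0.0548]] toolx yaw 1.844825107733064 F [0.15 0.22 0.15] j [0.47 0.03 2.07 0.   1.04 0.2 ]
to start, tool cm [-22.17   0.04   0.04]
```

View pics/p2.png

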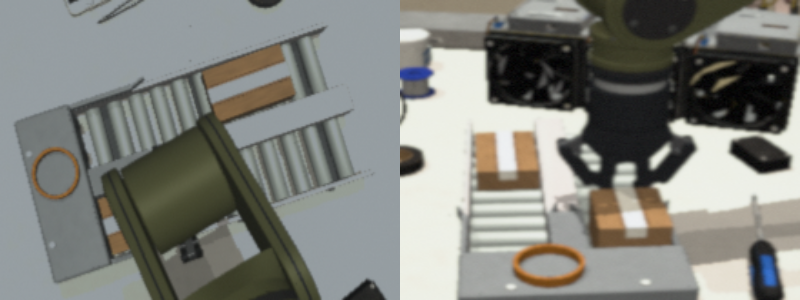

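The carton is in the bay, with its front against or near the housing at (630,245) in the side view. There's no stop force yet, so I'll creep forward until contact.

Request:
{"fn": "move_arm", "kwargs": {"grip": [2,2,2,2], "travel": [[0.1,0,0],[0.2,0,0],[0.3,0,0],[0.3,0,0]], "turn": [0,0,0,0]}}

```text
clock: 8.72
tool_pos: [0.4385, 0.2872, 0.0714]
orientation: [0.604, 0.797, -0.0, 0.0]
ft_force: [0.0, -1.6, 0.5]
finger_gap: 0.0196
gripper_force: 0.0
```

Request:
{"fn": "move_arm", "kwargs": {"grip": [2,2,2,2], "travel": [[0.1,0,0],[0.2,0,0],[0.3,0,0],[0.3,0,0]], "turn": [0,0,0,0]}}

```text
clock: 9.05
tool_pos: [0.4381, 0.2878, 0.0716]
orientation: [0.603, 0.798, -0.002, 0.002]
ft_force: [1.1, -13.0, 5.2]
finger_gap: 0.0198
gripper_force: 0.0
```

The force against the stop is 13 N with the TCP at feeder x of about 0.084, as predicted. Now I'll back off gently and rise.

Request:
{"fn": "move_arm", "kwargs": {"grip": [2,2,2,2,2,2,2,2,2,2,2,2], "travel": [[-0.1,0,0],[-0.2,0,0],[-0.3,0,0],[-0.5,0,0],[-0.9,0,0],[-1.5,0,0],[-2.3,0,0],[-3.5,0,0],[-5,0,0],[-5,0,-3],[-5,0,-6.5],[-5,0,-10]], "turn": [0,0,0,0,0,0,0,0,0,0,0,0]}}

```text
clock: 10.05
tool_pos: [0.4506, 0.2404, 0.1713]
orientation: [0.604, 0.797, -0.001, -0.001]
ft_force: [0.9, -0.0, 1.3]
finger_gap: 0.0199
gripper_force: 0.0
```

Request:
{"fn": "move_arm", "kwargs": {"grip": [2,2,2,2,2,2,2,2,2,2,2], "travel": [[-3,0,-3],[-6,0,-6],[-9,0,-9],[-11,0,-11],[-14,0,-13],[-17,0,-15],[-19,0,-17],[-21,0,-18],[-23,0,-18],[-23,0,-18],[-23,0,-18]], "turn": [0,0,0,0,0,0,0,0,0,0,0]}}

```text
clock: 10.97
tool_pos: [0.5133, 0.0192, 0.3511]
orientation: [0.605, 0.796, -0.0, -0.0]
ft_force: [0.8, 0.6, -0.3]
finger_gap: 0.02
gripper_force: 0.0
```

Run:
```python
from h import *
f=[.5141,.2218,1.8475]
t=cams.read_camera("top"); s=cams.read_camera("side")
def inv(w): c,n=np.cos(f[2]),np.sin(f[2]); d=np.atleast_2d(w)[:,:2]-f[:2]; return np.c_[d[:,0]*c+d[:,1]*n,-d[:,0]*n+d[:,1]*c].round(4)
for c in (t,s):
  for l in ("tall_carton","low_carton"):
    for r in cams.search_frame(c,l)[:1]: print(l,np.round(r["at"],3),inv(r["at"]),r["confidence"])
    for r in cams.outline_of(c,l)[:1]:
      m=r["region"].astype(np.uint8);k=max(cv2.findContours(m,0,2)[0],key=cv2.contourArea); q=cv2.boxPoints(cv2.minAreaRect(k)); print(q.round(1).tolist(), inv(atz(c,q,.094 if l[0]=="t" else .066)).tolist() if c is t else "")
cv2.imwrite("pics/e.png",np.hstack([cv2.resize(t["color"][110:300,160:440],(400,300)),cv2.resize(s["color"][60:270,200:420],(400,300))]))
```

```text
tall_carton [0.424 0.338 0.095] [[0.1359 0.0547]] 0.82
[[227.1999969482422, 235.6999969482422], [270.70001220703125, 222.89999389648438], [281.20001220703125, 258.5], [237.6999969482422, 271.29998779296875]] [[0.174, 0.022], [0.0926, 0.023], [0.0933, 0.0893], [0.1737, 0.0881]]
low_carton [0.581 0.182 0.067] [[-0.0564 -0.0535]] 0.9
[[300.0, 154.6999969482422], [356.6000061035156, 136.6999969482422], [367.5, 171.3000030517578], [311.0, 189.3000030517578]] [[0.0015, -0.0875], [-0.1123, -0.0892], [-0.1109, -0.0192], [0.0017, -0.0178]]
tall_carton [0.421 0.356 0.09 ] [[0.1542 0.053 ]] 0.87
[[302.8999938964844, 192.6999969482422], [348.1000061035156, 190.8000030517578], [349.79998779296875, 231.3000030517578], [304.5, 233.1999969482422]] 
low_carton [0.574 0.216 0.068] [[-0.0217 -0.0562]] 0.68
[[242.0, 151.0], [276.0, 151.0], [276.0, 193.0], [242.0, 193.0]]
```

View pics/e.png

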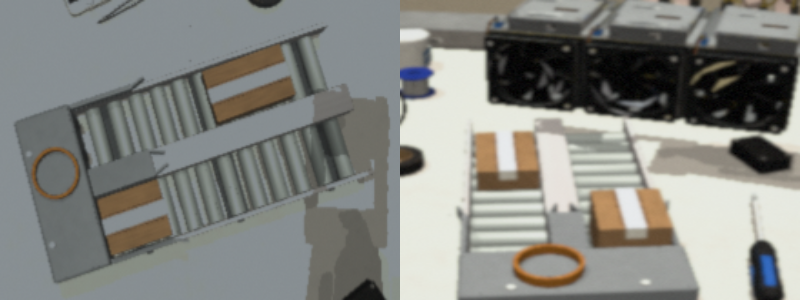

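The tall carton is seated in its bay at top-view (135,215), about feeder x 0.134 and y 0.055, and it is straight. The low carton is unmoved and the arm is clear.

```bash
python3 -c "
from rig import order; print(order.hand_in())"
```

```text
the job is handed in; nothing more can be done
None
```

I pushed the tall carton along its lane into the bay and up against the stop; it measured about feeder x 0.134, y 0.055, straight and upright. The low carton stayed where it was, the arm ended clear of everything, and the job is handed in (no verdict was returned).

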